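Build up the copper shaker in its stand

TASK

Get the copper shaker ready for service: stand the copper tin in the well of the dark wooden stand, then fit the copper strainer top into the mouth of the tin, then put the copper cap over the strainer's neck, each one fully down and upright. Also stand the jigger upright in the middle of the stack of coasters. Leave the steel strainer top, the steel cap and the pale open cup where they are, and let go of everything.

Things in the scene. Friction and masses are not known exactly. Their poses are not given: they have to be found in the camera images.
- stand: turned dark wooden stand, a round dish fixed to the bar, 98 mm across and 24 mm high, with a flared round well: 72 mm wide at the mouth, narrowing to 56 mm at its floor, which is 8 mm above the stand's underside. Origin: centre of its underside, on the bar top; z up.
- coasters: low round stack of white coasters with a red flower print, fixed, 97 mm across and 15 mm high. Origin: centre of its underside, on the bar top; z up. Behind the work, shelves of glasses hang over the bar: front edge 0.64 m ahead of the robot base, lowest board 0.25 m above the bar; stay clear of them.
- tin: copper shaker tin, an open tapered cup, 95 mm high, 50 mm across at the base and 66 mm across at the rim, wall 2.5 mm. Origin: centre of its underside, z up; round. Standing upright at the start; grip round the outside in the upper half (about 63 mm across at 75 mm up). Seated in the stand its underside is 8 mm above the stand's.
- strainer: copper strainer top. Origin: centre of underside, z up; round. By height: tapered plug 40 mm wide at the bottom, 53 at 16 mm; flange 66 mm wide, 16-20 mm up, that rests on the tin's rim; shoulder narrowing to 44 mm at 36 mm; neck 29 mm wide, 36-62 mm (grip here), narrowing to its pierced top, 20 mm wide, at 70 mm. Seated in the tin its origin is 79 mm above the tin's.
- cap: copper cap, a smooth cup standing mouth down, 42 mm high, 41 mm across at the open bottom narrowing to 38 mm at the closed top, wall 4 mm, so its inside is 33 mm wide at the mouth and 38 mm deep. Origin: centre of its open underside, z up; round. Seated, it covers the strainer's neck and rests on the shoulder, its origin 36 mm above the strainer's.
- jigger: steel jigger, an hourglass double measure 76 mm high, up to 43 mm across at its upper rim, with a narrow waist; standing upright at the start. Behaves as a solid piece about as wide as its rims. Origin: centre of its underside, z up; round.
- steel_strainer: silver steel strainer top. Origin: centre of underside, z up; round. By height: tapered plug 40 mm wide at the bottom, 53 at 16 mm; flange 66 mm wide, 16-20 mm up, that rests on the tin's rim; shoulder narrowing to 44 mm at 36 mm; neck 29 mm wide, 36-62 mm (grip here), narrowing to its pierced top, 20 mm wide, at 70 mm. Of another shaker; to be left alone.
- steel_cap: silver steel cap, a smooth cup standing mouth down, 42 mm high, 41 mm across at the open bottom narrowing to 38 mm at the closed top, wall 4 mm, so its inside is 33 mm wide at the mouth and 38 mm deep. Origin: centre of its open underside, z up; round. Of another shaker; to be left alone.
- white_cup: small pale grey-white tapered cup, open at the top, 59 mm across and 69 mm high. Origin: centre of its underside, z up. To be left alone.
Things that resemble listed ones, but are neither listed nor needed, are in the scene too. What is shaped like the cap but blue or purple is not meant.

How it is judged:
By the outcome, as a careful person would: the job done as asked, in the order asked, and still so for the second after the job is handed in, with the robot touching nothing.
It also fails if it takes over 141 s, if anything falls off the work surface, if the arm or the gripper's body presses on something with over 40 N, if the wrist force passes 120 N, or if a joint passes its speed limit or range.

ROBOT

A 6-joint arm with a two-finger parallel gripper is mounted at the origin on a cart in front of the work surface, level with it; the furniture and walls round the work are solid. World frame = base frame: x ahead of the robot, y to its left, z up, the work surface at z = 0. Lengths are in m, angles in degrees, forces in N, time in s.
With the tool pointing down it reaches from about 0.25 to 0.725 m from the base axis. Payload 9.7 kg.
Tool frame: the origin (TCP) lies midway between the tips of the shut fingers; the grasp point (between the pads) lies 19 mm behind it (bot.pinch_z is the distance from the TCP to the grasp point, in m); z points along the fingers, y is the line along which they close (so a half turn about z gives the same grasp; the last joint's range is limited). The gripper opens to 85 mm and grips with 20 to 120 N. Pads are 22 mm wide; open, the fingers measure 114 mm over their backs; the gripper's body (76 mm by 85 mm) begins 54 mm behind the grasp point. The pads swing forward as they close: fully open they stand 13 mm farther back than shut.
Start: joints at [76.834, 4.979, 10.078, 95.1, 0, 90], TCP at [0.125, 0.536, 0.231] pointing down, gripper open.
Joint ranges: [-179.16, 179.16], [-48.56, 103.87], [-65.8, 70.77], [-126.05, 130.52], [-82.76, 87.17], [-180, 180]. Speed limits (degrees/s): [127.2, 127.2, 147.25, 180, 180, 180].

INTERFACE

Orientations are given as [roll, pitch, yaw] about the fixed x, y, z axes, in that order (R = Rz(yaw) Ry(pitch) Rx(roll)).
In Python, from workcell import sensors, camera, ticket, bot gives the robot as it stands.
- The arm moves only by the shell command python3 -m handwheel 'ROWS' [FORCE]. ROWS is a JSON object of lists of equal length, an entry for each row: "gripper": the opening, from -1 (shut) to 1 (fully open); "slide": the shift along the tool's x, y, z in mm, a list of three; "yaw": the turn about the tool's z in rad. A call has 1 to 8 rows; each row shifts and turns the commanded pose from where the row before left it, along the tool's axes as they then stand; what a row does not reach is not made up. A row lasts 1/12 s, in which the tool goes at most 41.7 mm and 7.16 degrees, less where a joint would pass 70% of its speed; a pose out of reach is approached as far as the arm can. A call is refused whole if a number of a shift passes 41.7 or a number of a turn 0.125, either way. A call with a gripper value outside its range is refused whole. The fingers move at their own pace and stop on an object; FORCE is the grip in N (left out, the last holds). Time passes only in rows, so rows that do not move let the fingers close. It gives the time, the measured TCP pose, the force, the opening and the grip force at its end, in the units of the state.
- sensors.get_obs(): the state, without advancing time (a new reading comes with each control period).
- camera(name): name is "side" or "top" or "wrist"; returns a dict with "img" (420x560x3 uint8, red, green, blue), "fx", "fy", "cx", "cy" (pixels), "dist" ([k1, k2, p1, p2, k3] as OpenCV has them; the pictures are not rectified), "R" (3x3) and "t" (3): a world point X has camera coordinates R X + t. Camera axes: x right, y down, z forward; pixel columns grow to the right and rows downward; lengths in m; the calibration is good to about 2 mm. A picture is of the moment at which its call begins. There is no depth.
- ticket.job_done(): hands the job in; it is judged then, once.
The state is a dict: "time": time; "q": joint angles; "qd": joint speeds; "joint_efforts": joint torques, N m; "ee_pos": TCP position; "tcp_rot": TCP orientation; "wrist_force": force on the tool from outside, world axes, zero at the start; "torque": the same for the moment, N m; "opening": finger opening in m; "grasp_force": force on a finger pad.
Only numpy, scipy, OpenCV 4.12 (cv2) and the standard library are available. Lean on these libraries where they do the work, as an engineer would, in place of code of your own. Each camera call takes 0.05 s, during which the arm holds its last target. There are 200 camera calls.

## Working session

There is one attempt and no reset: what is moved stays moved. The work goes in short steps, Python scripts to look and compute and a shell command to move; the robot and the scene stay as the last step left them, time stands still between calls to the robot, and variables do not carry over. Pictures are saved under pics/ and viewed, at most 14 in all, crops included, and the job is handed in when it is done.

```bash
mkdir -p pics; ls
python3 - <<'E'
from workcell import sensors, camera, ticket, bot
import cv2,pickle
print(sensors.get_obs(), bot.pinch_z)
for n in ["side","top"]:
    c=camera(n); pickle.dump(c,open(f"{n}.pkl","wb")); cv2.imwrite(f"pics/{n}0.png",c["img"][:,:,::-1])
    print(n,c["fx"],c["cx"],c["cy"],c["dist"],c["R"],c["t"])
E
```

```text
pics
{'time': 0.0, 'q': array([7.68357301e+01, 5.01034110e+00, 1.00341659e+01, 9.50982067e+01,
       1.11745526e-03, 9.00020473e+01]), 'qd': array([ 0.05371707,  0.01831748,  0.10669821, -0.00598992, -0.00714533,
        0.00906952]), 'joint_efforts': array([-8.46755847e-04, -5.20387709e+01,  4.64804792e+01,  1.61671301e-02,
       -4.85246710e-05, -7.29650282e-06]), 'ee_pos': array([0.12520307, 0.53533174, 0.23058776]), 'tcp_rot': array([-1.79925618e+02, -1.11479645e-03,  1.66833681e+02]), 'wrist_force': array([ 1.19255333,  0.80590258, -0.48418173]), 'torque': array([0.02258436, 0.03863732, 0.00613288]), 'grasp_force': 0.0, 'opening': 0.0857419331721055} 0.0187
side 427.1631712442509 283.22016180948566 215.69819843569292 [-0.0959551  0.         0.         0.         0.       ] [[ 0.96631809 -0.25657659  0.01994492]
 [-0.11381921 -0.49559995 -0.8610609 ]
 [ 0.23081277  0.82978861 -0.50811055]] [-0.47879774  0.04831785  1.10808487]
top 398.3583264933233 274.00035920993145 212.77190035546792 [-0.00854423  0.          0.          0.          0.        ] [[-0.02530124 -0.99961386 -0.01148787]
 [-0.99583277  0.0262094  -0.08735082]
 [ 0.08761818  0.00922992 -0.99611137]] [-0.09058035  0.48342586  1.01254601]
```

View pics/side0.png

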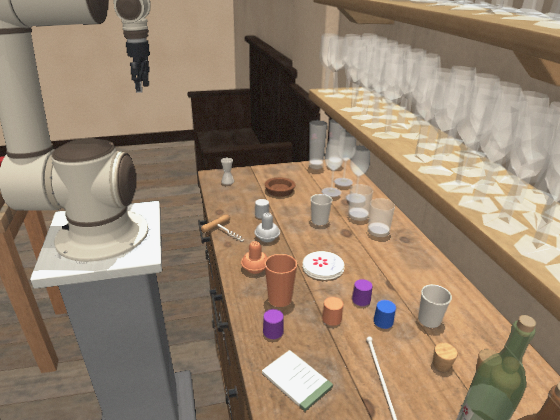

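View pics/top0.png

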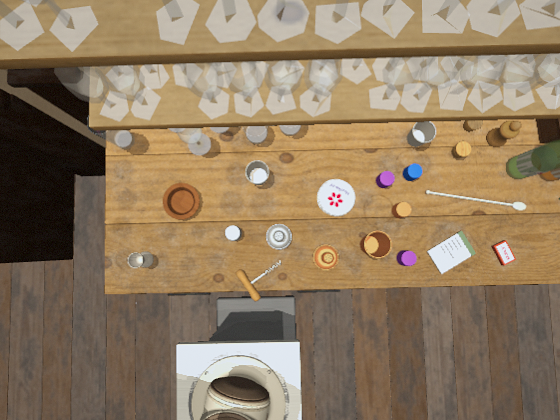

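Candidates:
- **Tin:** copper, top (377,245), side (280,282). The only one.
- **Strainer:** copper, top (326,257). The steel one is at (279,236).
- **Cap:** copper, top (403,209). Look-alikes are purple (386,179) and (407,258), blue (414,171), a cork (463,150) and the steel cap (233,233).
- **Jigger:** top (140,260).
- **Stand and coasters:** stand (181,201), coasters (336,197).
- **Pale cups to leave alone:** (258,173) and (424,132).

```bash
cat > h.py <<'E'
import cv2,numpy as np,pickle
def K(c): return np.array([[c["fx"],0,c["cx"]],[0,c["fy"],c["cy"]],[0,0,1.]])
def ray(c,uv):
    p=cv2.undistortPoints(np.array([[uv]],float),K(c),np.array(c["dist"]))[0,0]
    R=np.array(c["R"]); return -R.T@np.array(c["t"]), R.T@np.array([p[0],p[1],1])
def plane(c,uv,z):
    o,d=ray(c,uv); return o+d*(z-o[2])/d[2]
def proj(c,X):
    R=np.array(c["R"]); r,_=cv2.Rodrigues(R)
    return cv2.projectPoints(np.array(X,float).reshape(-1,1,3),r,np.array(c["t"],float),K(c),np.array(c["dist"]))[0].reshape(-1,2)
def ring(c,x,y,z,d,n=40):
    a=np.linspace(0,2*np.pi,n); return proj(c,np.c_[x+d/2*np.cos(a),y+d/2*np.sin(a),0*a+z])
E
python3 - <<'E'
from h import *
c=pickle.load(open("top.pkl","rb")); s=pickle.load(open("side.pkl","rb"))
T=dict(tin=((377,245),.095,.066),strainer=((326,257),.05,.05),cap=((403,209),.042,.038),jigger=((140,260),.076,.043),stand=((181,201),.024,.098),coasters=((336,197),.015,.097),ssteel=((279,236),.018,.066),scap=((233,233),.042,.038),cup1=((258,173),.069,.059),cup2=((424,132),.069,.059))
im=cv2.resize(c["img"][115:285,100:480],None,fx=2,fy=2,interpolation=cv2.INTER_CUBIC)[:,:,::-1].copy()
si=s["img"][:,:,::-1].copy()
for n,(uv,z,d) in T.items():
    X=plane(c,uv,z); print(n,X.round(3))
    cv2.polylines(im,[np.int32((ring(c,X[0],X[1],z,d)-[100,115])*2)],True,(0,255,0),1)
    cv2.polylines(si,[np.int32(ring(s,X[0],X[1],z,d))],True,(0,255,0),1)
hsv=cv2.cvtColor(c["img"],cv2.COLOR_RGB2HSV)
for p in [(326,250),(377,255),(403,209),(463,150),(181,201),(350,215),(300,215)]: print(p,hsv[p[1],p[0]])
si=cv2.resize(si[140:350,190:470],None,fx=2.8,fy=2.8,interpolation=cv2.INTER_CUBIC)
cv2.imwrite("pics/c1.png",im);cv2.imwrite("pics/c2.png",si)
E
```

```text
tin [ 0.391 -0.347  0.095]
strainer [ 0.364 -0.23   0.05 ]
cap [ 0.48  -0.43   0.042]
jigger [0.369 0.226 0.076]
stand [0.518 0.138 0.024]
coasters [ 0.519 -0.266  0.015]
ssteel [ 0.421 -0.114  0.018]
scap [0.43  0.002 0.042]
cup1 [ 0.577 -0.066  0.069]
cup2 [ 0.67  -0.485  0.069]
(326, 250) [ 23 106 230]
(377, 255) [ 10 167 116]
(403, 209) [ 18 124 228]
(463, 150) [ 19 137 219]
(181, 201) [ 13 169 169]
(350, 215) [ 17 126 186]
(300, 215) [ 18 140 175]
```

View pics/c1.png

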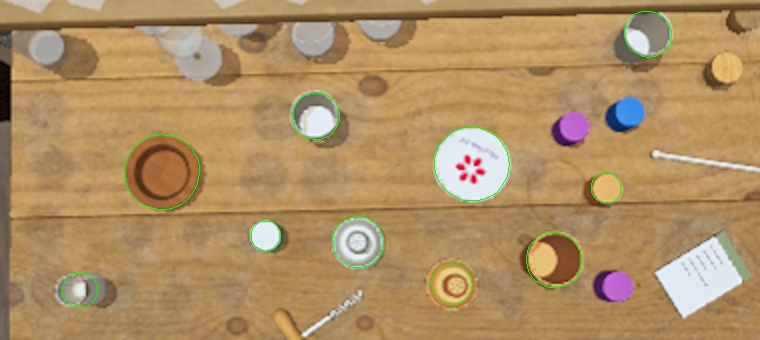

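View pics/c2.png

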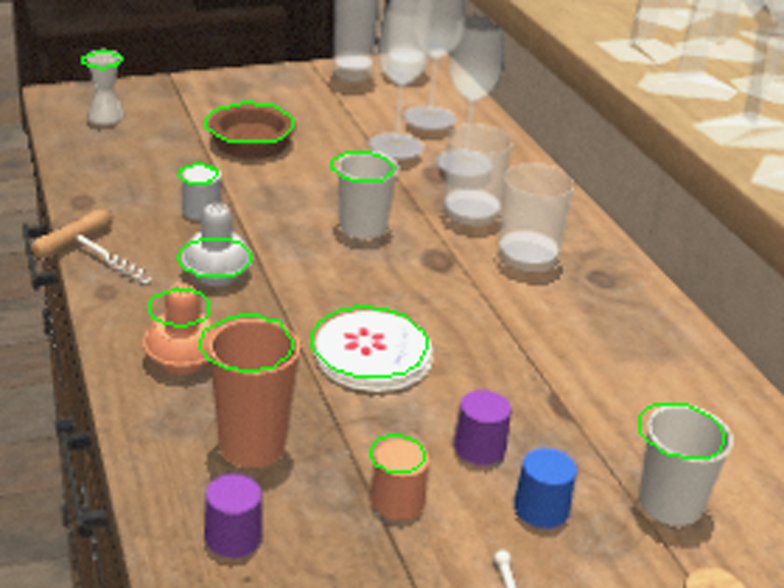

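The crops confirm the picks: in the top crop the copper cap is at (606,188) and the tin at (554,260), and every ring falls on its object in both views. The jigger ring needs a small shift left. Start moving: first square the tool to yaw 180.

```bash
python3 -m handwheel '{"gripper":[1,1,1],"slide":[[0,0,0],[0,0,0],[0,0,0]],"yaw":[-0.115,-0.115,0]}' 60; python3 -c "
from workcell import sensors; o=sensors.get_obs(); print(o['q'],o['tcp_rot'])"
```

```text
time: 0.35
ee_pos: [0.1252, 0.5354, 0.2309]
tcp_rot: [-180.0, -0.0, -179.7]
wrist_force: [0.4, 0.3, -0.9]
opening: 0.0852
grasp_force: 0.0
[ 7.68341398e+01  4.99873293e+00  1.00546216e+01  9.50983463e+01
 -9.39452904e-05  7.65212887e+01] [-1.79958690e+02 -9.80484498e-03 -1.79687152e+02]
```

```bash
python3 -m handwheel '{"gripper":[1,1,1,1,1,1,1,1],"slide":[[-20,-30,0],[-20,-30,0],[-20,-32,0],[-20,-32,0],[-20,-34,0],[-20,-34,0],[-20,-34,0],[-20,-34,0]],"yaw":[0,0,0,0,0,0,0,0]}' && python3 -m handwheel '{"gripper":[1,1,1,1,1,1,1,1],"slide":[[-10,-36,0],[-10,-36,0],[-10,-36,0],[-10,-36,0],[-10,-36,0],[-10,-36,0],[-10,-36,0],[-10,-36,0]],"yaw":[0,0,0,0,0,0,0,0]}' && python3 -m handwheel '{"gripper":[1,1,1,1,1,1,1,1],"slide":[[-5,-36,0],[-5,-36,0],[-5,-36,0],[-5,-36,0],[-5,-36,0],[-1,-36,0],[0,-36,0],[0,0,0]],"yaw":[0,0,0,0,0,0,0,0]}'
python3 - <<'E'
from workcell import camera
import pickle,cv2
c=camera("wrist");pickle.dump(c,open("w1.pkl","wb"));cv2.imwrite("pics/w1.png",c["img"][:,:,::-1])
E
```

```text
time: 1.02
ee_pos: [0.2857, 0.2739, 0.2312]
tcp_rot: [180.0, 0.0, 179.8]
wrist_force: [0.8, -0.0, -0.3]
opening: 0.0856
grasp_force: 0.0
time: 1.68
ee_pos: [0.3653, -0.0143, 0.2314]
tcp_rot: [180.0, 0.0, 179.8]
wrist_force: [1.2, 0.7, 0.0]
opening: 0.0856
grasp_force: 0.0
time: 2.35
ee_pos: [0.391, -0.2691, 0.23]
tcp_rot: [-180.0, -0.1, 179.5]
wrist_force: [0.4, -0.0, 0.1]
opening: 0.0852
grasp_force: 0.0
```

View pics/w1.png

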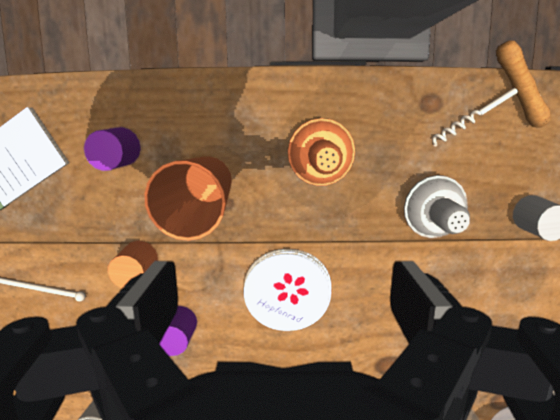

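Wrist view: tin rim at (186,200), strainer top at (326,157), cap top at about (127,271), coasters at (288,289). I'll cross-check these against the top view.

Run:
```python
from h import *
c=pickle.load(open("w1.pkl","rb"))
for n,uv,z in [("tin",(186,200),.095),("str",(326,157),.07),("cap",(127,271),.042),("coast",(288,289),.015)]: print(n,plane(c,uv,z).round(4))
```

```text
tin [ 0.3937 -0.3476  0.095 ]
str [ 0.3635 -0.2335  0.07  ]
cap [ 0.4805 -0.4298  0.042 ]
coast [ 0.515  -0.2657  0.015 ]
```

```bash
python3 -m handwheel '{"gripper":[1,1,1,1,1,1,1,1],"slide":[[-2,-26,0],[0,-26,0],[0,-26,0],[0,0,30],[0,0,30],[0,0,30],[0,0,0],[0,0,0]],"yaw":[0,0,0,0,0,0,0,0]}' && python3 -m handwheel '{"gripper":[1,1,1,1,1,1,1],"slide":[[0,0,20],[0,0,20],[0,0,20],[0,0,15],[0,0,9],[0,0,0],[0,0,0]],"yaw":[0,0,0,0,0,0,0]}' && python3 -m handwheel '{"gripper":[0.2,0.2,0.2,0.2,0.2,0.2,0.2,0.2],"slide":[[0,0,0],[0,0,0],[0,0,0],[0,0,0],[0,0,0],[0,0,0],[0,0,0],[0,0,0]],"yaw":[0,0,0,0,0,0,0,0]}' 50
```

```text
time: 3.07
ee_pos: [0.393, -0.3411, 0.1407]
tcp_rot: [179.9, -0.1, 179.9]
wrist_force: [0.3, 0.6, 0.6]
opening: 0.0852
grasp_force: 0.0
time: 3.65
ee_pos: [0.3941, -0.3427, 0.059]
tcp_rot: [-179.9, 0.1, -180.0]
wrist_force: [-0.2, 0.4, 0.6]
opening: 0.0855
grasp_force: 0.0
time: 4.32
ee_pos: [0.3944, -0.3434, 0.0596]
tcp_rot: [-179.9, 0.2, 180.0]
wrist_force: [0.2, -1.1, 7.2]
opening: 0.0636
grasp_force: 53.3
```

```bash
python3 -m handwheel '{"gripper":[0.1,0.1,0.1,0.1,0.1,0.1,0.1,0.1],"slide":[[0,0,-10],[0,0,-20],[0,0,-25],[0,0,-25],[0,0,-25],[0,0,-10],[0,0,0],[0,0,0]],"yaw":[0,0,0,0,0,0,0,0]}' && python3 -m handwheel '{"gripper":[0.1,0.1,0.1,0.1,0.1,0.1,0.1,0.1],"slide":[[-5,20,0],[-8,30,0],[-8,33,0],[-8,33,0],[-8,33,0],[-8,33,0],[-8,33,0],[-8,33,0]],"yaw":[0,0,0,0,0,0,0,0]}' && python3 -m handwheel '{"gripper":[0.1,0.1,0.1,0.1,0.1,0.1,0.1,0.1],"slide":[[-9,33,0],[-9,33,0],[-9,33,0],[-9,33,0],[-9,33,0],[-9,30,0],[-6,18,0],[-3,8,0]],"yaw":[0,0,0,0,0,0,0,0]}' && python3 -m handwheel '{"gripper":[0.1,0.1],"slide":[[0,0,0],[0,0,0]],"yaw":[0,0]}'
python3 - <<'E'
from workcell import camera
import pickle,cv2
import numpy as np
a=[]
for n in ["wrist","side","top"]:
    c=camera(n);pickle.dump(c,open(n[0]+"2.pkl","wb"));a.append(c["img"])
im=cv2.resize(a[1][90:300,170:450],None,fx=2,fy=2)
b=a[0][:,:,::-1]
cv2.imwrite("pics/w2.png",cv2.resize(np.hstack([b,im[:,:,::-1]]),(800,300)))
E
```

```text
time: 4.98
ee_pos: [0.3936, -0.3425, 0.1721]
tcp_rot: [-180.0, 0.0, -180.0]
wrist_force: [-0.2, 1.6, -2.4]
opening: 0.0633
grasp_force: 55.4
time: 5.65
ee_pos: [0.4537, -0.0926, 0.1703]
tcp_rot: [180.0, -0.2, 180.0]
wrist_force: [0.4, -0.1, -0.9]
opening: 0.063
grasp_force: 55.6
time: 6.32
ee_pos: [0.5169, 0.1289, 0.1698]
tcp_rot: [-180.0, -0.2, -179.8]
wrist_force: [0.3, -0.2, -2.2]
opening: 0.0634
grasp_force: 55.7
time: 6.48
ee_pos: [0.5167, 0.1262, 0.171]
tcp_rot: [-179.9, -0.1, -180.0]
wrist_force: [0.1, -0.2, -1.9]
opening: 0.0635
grasp_force: 55.7
```

View pics/w2.png

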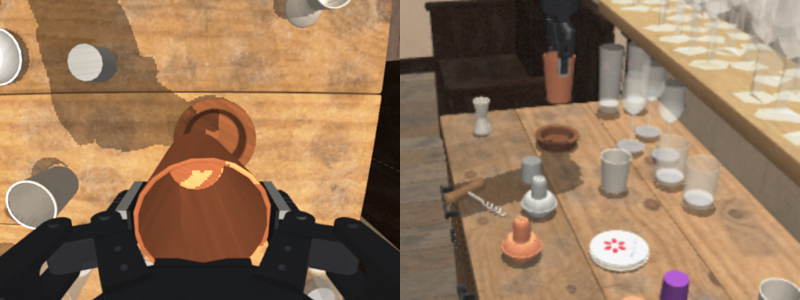

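The tin is held upright over the bar, with the stand's rim centred at about (301,189) in the full wrist image. I'll check that and estimate the stand more carefully.

Run:
```python
from h import *
from workcell import sensors
c=pickle.load(open("w2.pkl","rb")); t=pickle.load(open("top.pkl","rb"))
print(plane(c,(301,189),.024), sensors.get_obs()['ee_pos'])
# stand in first top picture: dark red-brown blob
h=cv2.cvtColor(t["img"],cv2.COLOR_RGB2HSV)[170:235,150:215].astype(int); m=((h[...,0]<14)&(h[...,1]>140)).astype(np.uint8)
cs=max(cv2.findContours(m,0,1)[0],key=cv2.contourArea); (u,v),r=cv2.minEnclosingCircle(cs); print(u+150,v+170,r,plane(t,(u+150,v+170),.024))
# jigger bright blob top + side ray
hh=cv2.cvtColor(t["img"],cv2.COLOR_RGB2HSV)[240:280,115:165]; m=(hh[...,1]<75).astype(np.uint8)
n,l,s,ce=cv2.connectedComponentsWithStats(m); 
for i in range(1,n):
  if s[i,4]>20: print(s[i],ce[i]+[115,240])
w=pickle.load(open("w2.pkl","rb"))
```

```text
[0.51360203 0.14006121 0.024     ] [0.51705313 0.12544058 0.17210296]
180.8518524169922 201.0740737915039 18.192222595214844 [0.51752565 0.13829428 0.024     ]
[ 12  12  27  17 356] [139.76966292 259.33426966]
```

```bash
python3 -m handwheel '{"gripper":[0.1,0.1,0.1,0.1,0.1,0.1,0.1,0.1],"slide":[[1,7,0],[0,7,0],[0,0,0],[0,0,20],[0,0,20],[0,0,20],[0,0,16],[0,0,0]],"yaw":[0,0,0,0,0,0,0,0]}' && python3 -m handwheel '{"gripper":[0.1,0.1,0.1,0.1],"slide":[[0,0,8],[0,0,8],[0,0,4],[0,0,0]],"yaw":[0,0,0,0]}' && python3 -m handwheel '{"gripper":[0.1,0.1,0.1,0.1],"slide":[[0,0,2],[0,0,2],[0,0,2],[0,0,0]],"yaw":[0,0,0,0]}'
```

```text
time: 7.3
ee_pos: [0.5146, 0.1403, 0.0929]
tcp_rot: [-179.9, -0.3, -180.0]
wrist_force: [-0.0, 0.0, -2.3]
opening: 0.0633
grasp_force: 55.8
time: 7.63
ee_pos: [0.5162, 0.1406, 0.0758]
tcp_rot: [-180.0, -0.0, -180.0]
wrist_force: [0.6, -0.6, -2.4]
opening: 0.0631
grasp_force: 55.8
time: 7.97
ee_pos: [0.5163, 0.1406, 0.0701]
tcp_rot: [-180.0, -0.0, -180.0]
wrist_force: [0.0, 0.3, -1.7]
opening: 0.0631
grasp_force: 55.8
```

```bash
python3 -m handwheel '{"gripper":[0.1,0.1,0.1,0.1],"slide":[[0,0,2],[0,0,1],[0,0,1],[0,0,0]],"yaw":[0,0,0,0]}'
```

```text
time: 8.3
ee_pos: [0.517, 0.1405, 0.0675]
tcp_rot: [180.0, 0.1, -180.0]
wrist_force: [-1.6, -1.0, 5.8]
opening: 0.0628
grasp_force: 56.4
```

```bash
python3 -m handwheel '{"gripper":[0.4,0.7,1,1,1,1,1,1],"slide":[[0,0,0],[0,0,0],[0,0,0],[0,0,0],[0,0,-15],[0,0,-30],[0,0,-40],[0,0,-40]],"yaw":[0,0,0,0,0,0,0,0]}' && python3 -m handwheel '{"gripper":[1,1,1,1,1,1,1,1],"slide":[[12,-24,0],[13,-32,0],[13,-32,0],[13,-32,0],[13,-32,0],[13,-32,0],[13,-32,0],[13,-32,0]],"yaw":[0,0,0,0,0,0,0,0]}' && python3 -m handwheel '{"gripper":[1,1,1,1,1,1,1],"slide":[[13,-32,0],[13,-32,0],[12,-30,0],[10,-20,0],[1,-6,0],[0,0,0],[0,0,0]],"yaw":[0,0,0,0,0,0,0]}'
python3 - <<'E'
from workcell import camera
from h import *
a=[]
for n in ["wrist","side","top"]:
    c=camera(n);pickle.dump(c,open(n[0]+"3.pkl","wb"));a.append(c)
t,s=a[2],a[1]
x,y=.516,.1395
ti=t["img"].copy(); si=s["img"].copy()
for c,i in((t,ti),(s,si)):
    for z,d in((.103,.066),(.024,.098)): cv2.polylines(i,[np.int32(ring(c,x,y,z,d))],True,(0,255,0),1)
A=cv2.resize(ti[150:270,110:250],(400,342)); B=cv2.resize(si[120:220,210:350],(400,286))
B=np.vstack([B,np.zeros((56,400,3),np.uint8)])
cv2.imwrite("pics/p3.png",np.hstack([A,B])[:,:,::-1])
E
```

```text
time: 8.97
ee_pos: [0.5156, 0.1405, 0.1919]
tcp_rot: [-180.0, -0.1, -180.0]
wrist_force: [0.3, 0.3, -0.1]
opening: 0.0855
grasp_force: 0.0
time: 9.63
ee_pos: [0.4125, -0.1086, 0.1913]
tcp_rot: [-180.0, 0.0, -180.0]
wrist_force: [1.1, -0.1, 0.3]
opening: 0.0856
grasp_force: 0.0
time: 10.22
ee_pos: [0.3646, -0.2272, 0.1912]
tcp_rot: [180.0, 0.0, 180.0]
wrist_force: [-0.5, 0.2, 0.6]
opening: 0.0856
grasp_force: 0.0
```

View pics/p3.png

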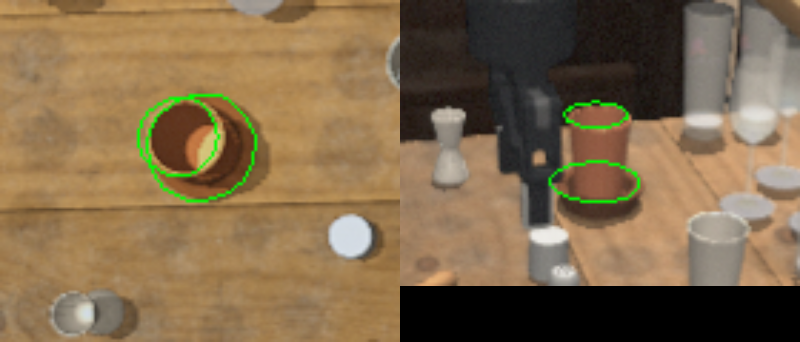

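The rim sits a few mm right of the predicted ring in the top crop, at (186,135) against (178,137). I'll measure the rim and the tin's lean before going on.

Run:
```python
from h import *
t=pickle.load(open("t3.pkl","rb")); s=pickle.load(open("s3.pkl","rb"))
A=cv2.resize(t["img"][170:240,145:215],(560,560),interpolation=cv2.INTER_CUBIC); 
B=cv2.resize(s["img"][150:205,255:310],(550,550),interpolation=cv2.INTER_CUBIC)
B=np.vstack([B,np.zeros((10,550,3),np.uint8)])
cv2.imwrite("pics/p4.png",cv2.resize(np.hstack([A,B])[:,:,::-1],(793,400)))
h=cv2.cvtColor(s["img"],cv2.COLOR_RGB2HSV)
for v in range(156,196,3):
    r=np.where((h[v,262:300,0]<13)&(h[v,262:300,1]>95)&(h[v,262:300,2]>60))[0]+262
    print(v,r.min() if len(r) else 0,r.max() if len(r) else 0)
for z in(.008,.03,.06,.09): print(z,proj(s,[.516,.1385,z]),proj(s,[.516,.1335,z]))
```

```text
156 0 0
159 269 289
162 268 290
165 270 290
168 270 289
171 270 288
174 270 288
177 270 288
180 267 291
183 266 294
186 265 294
189 267 292
192 268 290
195 273 288
0.008 [[278.25669798 188.27294799]] [[278.65181729 188.98027577]]
0.03 [[278.35707414 181.95275298]] [[278.75574765 182.64579671]]
0.06 [[278.49697221 173.167955  ]] [[278.90057105 173.84046288]]
0.09 [[278.64044654 164.18735753]] [[279.04906244 164.83806085]]
```

View pics/p4.png

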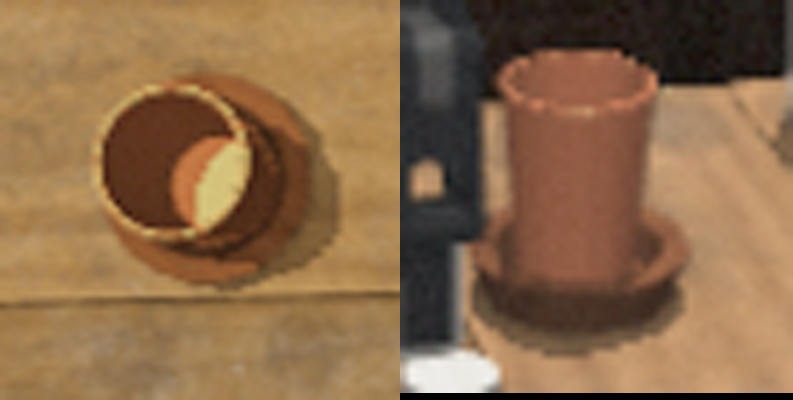

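Run:
```python
from h import *
t=pickle.load(open("t3.pkl","rb"))
for z in(.103,.109): print(plane(t,(175.4,198.6),z))
# floor of tin (inner bottom, ~z .011): lit/brown floor disc centre approx display (217,185)
print(plane(t,(145+217/5.71,170+185/5.71),.011), plane(t,(180.9,201.2),.024))
s=pickle.load(open("s3.pkl","rb")); print("rim side rows pred", ring(s,.516,.134,.103,.066)[:,1].min(),ring(s,.516,.134,.103,.066)[:,1].max(),"seen",150+50/7.21,150+115/7.21)
w=pickle.load(open("w3.pkl","rb"));im=w["img"];cv2.imwrite("pics/w3.png",im[:,:,::-1])
```

```text
[0.51406884 0.13208484 0.103     ]
[0.51328514 0.13053448 0.109     ]
[0.51547327 0.13580779 0.011     ] [0.5171927  0.13817022 0.024     ]
rim side rows pred 156.57639771026805 165.2490582468173 seen 156.93481276005548 165.9500693481276
```

View pics/w3.png

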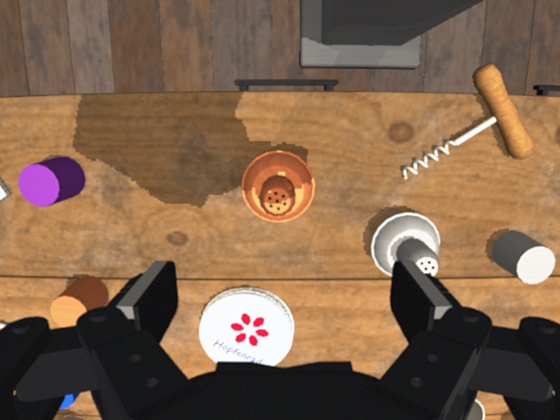

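The rim height fits a seated tin, but the tin sits about 4 mm off-centre in y, so it may be leaning on the well wall. The cameras also read about 4 mm low in y against the arm. I'll go back, re-grip, and set it again 3 mm to the left.

```bash
python3 -m handwheel '{"gripper":[1,1,1,1,1,1,1,1],"slide":[[-12,24,0],[-13,32,0],[-13,32,0],[-13,32,0],[-13,32,0],[-13,32,0],[-13,32,0],[-13,32,0]],"yaw":[0,0,0,0,0,0,0,0]}' && python3 -m handwheel '{"gripper":[1,1,1,1,1,1,1],"slide":[[-13,32,0],[-13,32,0],[-12,30,0],[-8,20,0],[-2,6,0],[0,0,0],[0,0,0]],"yaw":[0,0,0,0,0,0,0]}' && python3 -m handwheel '{"gripper":[1,1,1,1,1,1,1],"slide":[[0,0,20],[0,0,30],[0,0,30],[0,0,25],[0,0,15],[0,0,0],[0,0,0]],"yaw":[0,0,0,0,0,0,0]}'
```

```text
time: 11.03
ee_pos: [0.4676, 0.0236, 0.1914]
tcp_rot: [180.0, 0.0, -179.9]
wrist_force: [1.1, -0.2, 0.4]
opening: 0.0859
grasp_force: 0.0
time: 11.62
ee_pos: [0.5149, 0.141, 0.1911]
tcp_rot: [-180.0, -0.0, -179.9]
wrist_force: [-0.0, 0.1, -1.1]
opening: 0.0851
grasp_force: 0.0
time: 12.2
ee_pos: [0.5148, 0.1396, 0.0715]
tcp_rot: [-180.0, -0.0, 179.9]
wrist_force: [1.2, -0.6, 1.1]
opening: 0.0853
grasp_force: 0.0
```

```bash
python3 -m handwheel '{"gripper":[0.1,0.1,0.1,0.1,0.1,0.1],"slide":[[0,0,0],[0,0,0],[0,0,0],[0,0,0],[0,0,0],[0,0,0]],"yaw":[0,0,0,0,0,0]}' 40 && python3 -m handwheel '{"gripper":[0.1,0.1,0.1,0.1,0.1,0.1,0.1],"slide":[[0,0,-10],[0,0,-10],[0,0,-5],[-2,3,0],[0,1,0],[0,0,0],[0,0,0]],"yaw":[0,0,0,0,0,0,0]}'
python3 - <<'E'
from workcell import camera
from h import *
t=camera("top")
A=cv2.resize(t["img"][160:240,135:215],(560,560),interpolation=cv2.INTER_CUBIC); cv2.imwrite("pics/p5.png",A[:,:,::-1])
E
python3 -m handwheel '{"gripper":[0.1,0.1,0.1,0.1,0.1,0.1],"slide":[[0,0,10],[0,0,8],[0,0,3],[0,0,0],[0,0,2],[0,0,0]],"yaw":[0,0,0,0,0,0]}'
```

```text
time: 12.7
ee_pos: [0.5165, 0.1403, 0.0737]
tcp_rot: [-180.0, 0.2, 180.0]
wrist_force: [-0.5, -3.2, 6.9]
opening: 0.0631
grasp_force: 42.9
time: 13.28
ee_pos: [0.5171, 0.1447, 0.0957]
tcp_rot: [-180.0, -0.1, -180.0]
wrist_force: [-0.6, 0.1, -1.9]
opening: 0.0633
grasp_force: 44.4
time: 13.83
ee_pos: [0.5177, 0.1444, 0.0738]
tcp_rot: [-180.0, 0.1, 180.0]
wrist_force: [-2.6, -1.9, 4.5]
opening: 0.0631
grasp_force: 45.0
```

```bash
python3 -m handwheel '{"gripper":[0.4,0.7,1,1,1,1,1,1],"slide":[[0,0,0],[0,0,0],[0,0,0],[0,0,0],[0,0,-15],[0,0,-30],[0,0,-40],[0,0,-35]],"yaw":[0,0,0,0,0,0,0,0]}' && python3 -m handwheel '{"gripper":[1,1,1,1,1,1,1,1],"slide":[[12,-24,0],[13,-32,0],[13,-32,0],[13,-32,0],[13,-32,0],[13,-32,0],[13,-32,0],[13,-32,0]],"yaw":[0,0,0,0,0,0,0,0]}' && python3 -m handwheel '{"gripper":[1,1,1,1,1,1,1],"slide":[[13,-32,0],[13,-32,0],[12,-30,0],[10,-22,0],[1,-8,0],[1,-1,0],[0,0,0]],"yaw":[0,0,0,0,0,0,0]}'
python3 - <<'E'
from workcell import camera
from h import *
t=camera("top");pickle.dump(t,open("t4.pkl","wb"))
h=cv2.cvtColor(t["img"],cv2.COLOR_RGB2HSV)
A=cv2.resize(t["img"][170:240,145:215],(400,400),interpolation=cv2.INTER_CUBIC); cv2.imwrite("pics/p6.png",A[:,:,::-1])
E
```

```text
time: 14.5
ee_pos: [0.5169, 0.1446, 0.1947]
tcp_rot: [-180.0, -0.0, -180.0]
wrist_force: [1.5, -0.3, 0.6]
opening: 0.0849
grasp_force: 0.0
time: 15.17
ee_pos: [0.4135, -0.1046, 0.1932]
tcp_rot: [180.0, 0.0, -180.0]
wrist_force: [0.4, -0.0, 0.6]
opening: 0.0855
grasp_force: 0.0
time: 15.75
ee_pos: [0.3644, -0.2283, 0.1931]
tcp_rot: [180.0, -0.0, 180.0]
wrist_force: [0.4, 0.7, 0.1]
opening: 0.0852
grasp_force: 0.0
```

View pics/p6.png

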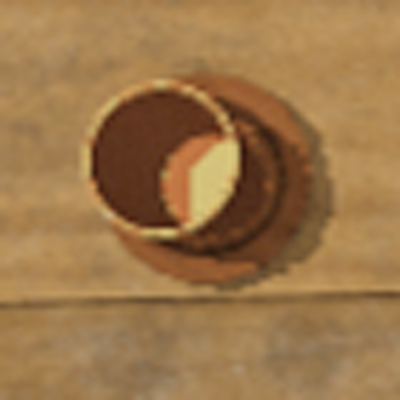

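The rim is now at (173,198) in the top image, about (0.515, 0.1375), which is concentric with the stand. Next the strainer.

```bash
python3 -m handwheel '{"gripper":[1,1,1,1,1,1,1,1],"slide":[[0,0,20],[0,0,30],[0,0,30],[0,0,30],[0,0,25],[0,0,15],[0,0,3],[0,0,0]],"yaw":[0,0,0,0,0,0,0,0]}' && python3 -m handwheel '{"gripper":[-0.6,-0.6,-0.6,-0.6,-0.6,-0.6,-0.6,-0.6],"slide":[[0,0,0],[0,0,0],[0,0,0],[0,0,0],[0,0,0],[0,0,0],[0,0,0],[0,0,0]],"yaw":[0,0,0,0,0,0,0,0]}' 40
```

```text
time: 16.47
ee_pos: [0.3644, -0.2271, 0.0397]
tcp_rot: [179.9, -0.1, -179.9]
wrist_force: [0.9, 0.2, -0.0]
opening: 0.0854
grasp_force: 0.0
time: 17.13
ee_pos: [0.3648, -0.2287, 0.0409]
tcp_rot: [-180.0, 0.1, -180.0]
wrist_force: [-0.5, -0.4, 5.9]
opening: 0.0275
grasp_force: 39.3
```

```bash
python3 -m handwheel '{"gripper":[-0.7,-0.7,-0.7,-0.7,-0.7,-0.7,-0.7,-0.7],"slide":[[0,0,-10],[0,0,-25],[0,0,-30],[0,0,-30],[0,0,-30],[0,0,-20],[0,0,-5],[0,0,0]],"yaw":[0,0,0,0,0,0,0,0]}' && python3 -m handwheel '{"gripper":[-0.7,-0.7,-0.7,-0.7,-0.7,-0.7,-0.7,-0.7],"slide":[[-12,24,0],[-13,32,0],[-13,32,0],[-13,32,0],[-13,32,0],[-13,32,0],[-13,32,0],[-13,32,0]],"yaw":[0,0,0,0,0,0,0,0]}' && python3 -m handwheel '{"gripper":[-0.7,-0.7,-0.7,-0.7,-0.7,-0.7,-0.7,-0.7],"slide":[[-13,32,0],[-13,32,0],[-12,30,0],[-8,20,0],[-3,9,0],[0,3,0],[0,0,0],[0,0,0]],"yaw":[0,0,0,0,0,0,0,0]}'
```

```text
time: 17.8
ee_pos: [0.3649, -0.2287, 0.1916]
tcp_rot: [-179.9, 0.1, -180.0]
wrist_force: [0.1, 0.9, -1.8]
opening: 0.0276
grasp_force: 39.3
time: 18.47
ee_pos: [0.4669, 0.0213, 0.1884]
tcp_rot: [-180.0, -0.1, -180.0]
wrist_force: [0.5, 0.1, -0.7]
opening: 0.0278
grasp_force: 39.3
time: 19.13
ee_pos: [0.5158, 0.1447, 0.1898]
tcp_rot: [-180.0, -0.1, 180.0]
wrist_force: [0.6, -0.9, -1.3]
opening: 0.0276
grasp_force: 39.3
```

```bash
python3 -m handwheel '{"gripper":[-0.7,-0.7,-0.7,-0.7,-0.7,-0.7,-0.7],"slide":[[-1,0,15],[0,0,15],[0,0,10],[0,0,8],[0,0,6],[0,0,4],[0,0,0]],"yaw":[0,0,0,0,0,0,0]}' && python3 -m handwheel '{"gripper":[-0.7,-0.7,-0.7,-0.7,-0.7],"slide":[[0,0,1],[0,0,1],[0,0,1],[0,0,1],[0,0,0]],"yaw":[0,0,0,0,0]}'
```

```text
time: 19.72
ee_pos: [0.5171, 0.1453, 0.1317]
tcp_rot: [-180.0, -0.0, 180.0]
wrist_force: [0.4, -1.1, -0.2]
opening: 0.0277
grasp_force: 39.3
time: 20.13
ee_pos: [0.5175, 0.1457, 0.1285]
tcp_rot: [180.0, 0.0, -180.0]
wrist_force: [-0.1, 0.4, 0.8]
opening: 0.0277
grasp_force: 39.2
```

```bash
python3 -m handwheel '{"gripper":[-0.7,-0.7,-0.7],"slide":[[0,0,1],[0,0,1],[0,0,0]],"yaw":[0,0,0]}'
```

```text
time: 20.38
ee_pos: [0.5181, 0.1461, 0.1278]
tcp_rot: [179.9, 0.2, -180.0]
wrist_force: [-0.2, 1.0, 8.8]
opening: 0.028
grasp_force: 38.5
```

```bash
python3 -m handwheel '{"gripper":[-0.4,0,0.5,1,1,1,1,1],"slide":[[0,0,0],[0,0,0],[0,0,0],[0,0,0],[0,0,-10],[0,0,-20],[0,0,-25],[0,0,-20]],"yaw":[0,0,0,0,0,0,0,0]}' && python3 -m handwheel '{"gripper":[1,1,1,1,1,1,1,1],"slide":[[2,-24,0],[2,-34,0],[2,-34,0],[2,-34,0],[2,-34,0],[2,-34,0],[2,-34,0],[2,-34,0]],"yaw":[0,0,0,0,0,0,0,0]}' && python3 -m handwheel '{"gripper":[1,1,1,1,1,1,1,1],"slide":[[2,-34,0],[2,-34,0],[2,-34,0],[2,-34,0],[2,-34,0],[2,-34,0],[2,-34,0],[2,-34,0]],"yaw":[0,0,0,0,0,0,0,0]}' && python3 -m handwheel '{"gripper":[1,1,1,1],"slide":[[2,-25,0],[2,-6,0],[0,0,0],[0,0,0]],"yaw":[0,0,0,0]}'
python3 - <<'E'
from workcell import camera
from h import *
a=[]
for n in ["wrist","side","top"]:
    c=camera(n);pickle.dump(c,open(n[0]+"5.pkl","wb"));a.append(c["img"])
W=cv2.resize(a[0],(440,330)); A=cv2.resize(a[2][170:225,150:205],(180,180)); B=cv2.resize(a[1][110:220,230:330],(180,198))
o=np.zeros((400,630,3),np.uint8); o[:330,:440]=W; o[:180,450:]=A; o[190:388,450:]=B
cv2.imwrite("pics/p7.png",o[:,:,::-1])
E
```

```text
time: 21.05
ee_pos: [0.5172, 0.1456, 0.2033]
tcp_rot: [180.0, 0.0, -180.0]
wrist_force: [0.1, 0.3, 1.0]
opening: 0.0853
grasp_force: 0.0
time: 21.72
ee_pos: [0.501, -0.118, 0.2021]
tcp_rot: [-180.0, 0.0, -180.0]
wrist_force: [-0.3, 0.6, -0.8]
opening: 0.0851
grasp_force: 0.0
time: 22.38
ee_pos: [0.485, -0.3901, 0.2019]
tcp_rot: [-180.0, 0.0, -180.0]
wrist_force: [1.3, 0.1, -0.3]
opening: 0.0853
grasp_force: 0.0
time: 22.72
ee_pos: [0.4814, -0.419, 0.2014]
tcp_rot: [180.0, -0.0, 180.0]
wrist_force: [-0.4, 0.2, -0.2]
opening: 0.0852
grasp_force: 0.0
```

View pics/p7.png

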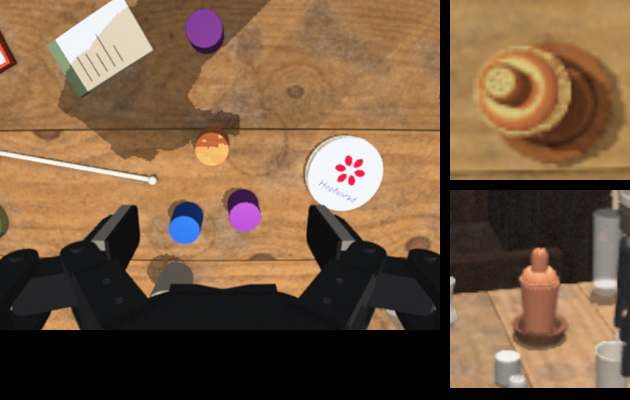

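The strainer is seated upright in the tin. The copper cap's top is at about (270,193) in the full wrist image.

```bash
python3 - <<'E'
from h import *
w=pickle.load(open("w5.pkl","rb")); t=pickle.load(open("t5.pkl","rb"))
print(plane(w,(270,193),.042),plane(t,(386,179),.042),plane(w,(243*1.273,212*1.273),.042))
E
python3 -m handwheel '{"gripper":[1,1,1],"slide":[[0,-6,20],[0,-1,30],[0,0,0]],"yaw":[0,0,0]}'
```

```text
[ 0.48474506 -0.43097003  0.042     ] [ 0.55802668 -0.39119278  0.042     ] [ 0.55687642 -0.39572847  0.042     ]
time: 23.12
ee_pos: [0.4804, -0.4242, 0.1461]
tcp_rot: [179.7, -0.3, -179.9]
wrist_force: [-0.9, 0.0, -1.4]
opening: 0.0852
grasp_force: 0.0
```

```bash
python3 -m handwheel '{"gripper":[1,1,1,1,1,1,1],"slide":[[-1,-2,25],[0,0,30],[0,0,30],[0,0,25],[0,0,15],[0,0,0],[0,0,0]],"yaw":[0,0,0,0,0,0,0]}'
```

```text
time: 23.7
ee_pos: [0.4827, -0.4277, 0.0272]
tcp_rot: [180.0, -0.0, -179.9]
wrist_force: [0.5, -0.9, -0.2]
opening: 0.0851
grasp_force: 0.0
```

```bash
python3 -m handwheel '{"gripper":[1,1,1,1],"slide":[[0,0,10],[0,0,8],[0,0,0],[0,0,0]],"yaw":[0,0,0,0]}' && python3 -m handwheel '{"gripper":[-0.4,-0.4,-0.4,-0.4,-0.4,-0.4,-0.4,-0.4],"slide":[[0,0,0],[0,0,0],[0,0,0],[0,0,0],[0,0,0],[0,0,0],[0,0,0],[0,0,0]],"yaw":[0,0,0,0,0,0,0,0]}' 40
```

```text
time: 24.03
ee_pos: [0.4824, -0.4282, 0.0082]
tcp_rot: [180.0, -0.0, -180.0]
wrist_force: [-0.7, 1.2, -0.0]
opening: 0.0854
grasp_force: 0.0
time: 24.7
ee_pos: [0.4827, -0.4287, 0.009]
tcp_rot: [-180.0, 0.0, -180.0]
wrist_force: [-0.1, 0.4, 6.5]
opening: 0.0378
grasp_force: 40.6
```

```bash
python3 -m handwheel '{"gripper":[-0.5,-0.5,-0.5,-0.5,-0.5,-0.5,-0.5,-0.5],"slide":[[0,0,-10],[0,0,-25],[0,0,-35],[0,0,-35],[0,0,-35],[0,0,-35],[0,0,-20],[0,0,0]],"yaw":[0,0,0,0,0,0,0,0]}' && python3 -m handwheel '{"gripper":[-0.5,-0.5,-0.5,-0.5,-0.5,-0.5,-0.5,-0.5],"slide":[[-2,24,0],[-2,33,0],[-2,33,0],[-2,33,0],[-2,33,0],[-2,33,0],[-2,33,0],[-2,33,0]],"yaw":[0,0,0,0,0,0,0,0]}' && python3 -m handwheel '{"gripper":[-0.5,-0.5,-0.5,-0.5,-0.5,-0.5,-0.5,-0.5],"slide":[[-2,33,0],[-2,33,0],[-2,33,0],[-2,33,0],[-2,33,0],[-2,33,0],[-2,33,0],[-2,30,0]],"yaw":[0,0,0,0,0,0,0,0]}' && python3 -m handwheel '{"gripper":[-0.5,-0.5,-0.5,-0.5,-0.5],"slide":[[-2,20,0],[-1,10,0],[0,3,0],[0,0,0],[0,0,0]],"yaw":[0,0,0,0,0]}'
```

```text
time: 25.37
ee_pos: [0.4835, -0.4292, 0.2095]
tcp_rot: [-179.7, 0.3, -180.0]
wrist_force: [0.1, -0.6, 0.2]
opening: 0.0379
grasp_force: 40.3
time: 26.03
ee_pos: [0.4978, -0.1717, 0.2027]
tcp_rot: [180.0, -0.1, -180.0]
wrist_force: [0.3, -0.1, -0.2]
opening: 0.0379
grasp_force: 40.3
time: 26.7
ee_pos: [0.5138, 0.0895, 0.2027]
tcp_rot: [180.0, -0.0, -180.0]
wrist_force: [-0.4, -0.1, -0.3]
opening: 0.0381
grasp_force: 40.3
time: 27.12
ee_pos: [0.5172, 0.1198, 0.2031]
tcp_rot: [-180.0, -0.0, 180.0]
wrist_force: [1.3, 0.2, -0.1]
opening: 0.0383
grasp_force: 40.3
```

```bash
python3 -m handwheel '{"gripper":[-0.5,-0.5,-0.5,-0.5],"slide":[[0,14,0],[0,12,0],[0,0,0],[0,0,0]],"yaw":[0,0,0,0]}' && python3 -m handwheel '{"gripper":[-0.5,-0.5,-0.5,-0.5,-0.5,-0.5,-0.5],"slide":[[0,0,10],[0,0,12],[0,0,12],[0,0,12],[0,0,10],[0,0,5],[0,0,0]],"yaw":[0,0,0,0,0,0,0]}'
```

```text
time: 27.45
ee_pos: [0.5174, 0.1464, 0.2032]
tcp_rot: [-180.0, -0.0, -180.0]
wrist_force: [-0.6, 0.6, -0.9]
opening: 0.0381
grasp_force: 40.3
time: 28.03
ee_pos: [0.5167, 0.1463, 0.1406]
tcp_rot: [-180.0, -0.1, -180.0]
wrist_force: [-0.2, -0.6, -1.3]
opening: 0.038
grasp_force: 40.3
```

```bash
python3 -m handwheel '{"gripper":[-0.5,-0.5,-0.5,-0.5,-0.5],"slide":[[0,0,3],[0,0,2],[0,0,1],[0,0,1],[0,0,0]],"yaw":[0,0,0,0,0]}'; python3 -m handwheel '{"gripper":[-0.5,-0.5,-0.5],"slide":[[0,0,1],[0,0,1],[0,0,0]],"yaw":[0,0,0]}'
```

```text
time: 28.45
ee_pos: [0.5174, 0.1467, 0.1354]
tcp_rot: [180.0, 0.0, -180.0]
wrist_force: [-0.0, 0.2, -0.3]
opening: 0.0379
grasp_force: 40.4
time: 28.7
ee_pos: [0.5173, 0.1466, 0.1332]
tcp_rot: [-180.0, -0.0, -180.0]
wrist_force: [0.7, -0.5, -0.5]
opening: 0.0379
grasp_force: 40.4
```

```bash
python3 -m handwheel '{"gripper":[-0.5,-0.5,-0.5],"slide":[[0,0,1],[0,0,1],[0,0,0]],"yaw":[0,0,0]}'
```

```text
time: 28.95
ee_pos: [0.5181, 0.1465, 0.1326]
tcp_rot: [-180.0, 0.1, -180.0]
wrist_force: [-0.4, -2.1, 7.2]
opening: 0.0379
grasp_force: 41.2
```

```bash
python3 -m handwheel '{"gripper":[-0.2,0.2,0.6,1,1,1,1,1],"slide":[[0,0,0],[0,0,0],[0,0,0],[0,0,0],[0,0,-15],[0,0,-25],[0,0,-30],[0,0,-18]],"yaw":[0,0,0,0,0,0,0,0]}' && python3 -m handwheel '{"gripper":[1,1,1,1,1,1,1,1],"slide":[[20,5,0],[25,15,0],[25,15,0],[25,15,0],[25,15,0],[20,15,0],[8,7,0],[0,0,0]],"yaw":[0,0,0,0,0,0,0,0]}'
python3 - <<'E'
from workcell import camera
from h import *
a=[]
for n in ["wrist","side","top"]:
    c=camera(n);pickle.dump(c,open(n[0]+"6.pkl","wb"));a.append(c["img"])
W=cv2.resize(a[0],(440,330)); A=cv2.resize(a[2][170:225,150:205],(180,180)); B=cv2.resize(a[1][110:220,230:330],(180,198))
o=np.zeros((400,630,3),np.uint8); o[:330,:440]=W; o[:180,450:]=A; o[190:388,450:]=B
cv2.imwrite("pics/p8.png",o[:,:,::-1])
t=pickle.load(open("t3.pkl","rb")); print(plane(t,(135.6,259.5),.076))
E
```

```text
time: 29.62
ee_pos: [0.5175, 0.1467, 0.2217]
tcp_rot: [180.0, 0.1, -180.0]
wrist_force: [0.3, 0.7, 1.3]
opening: 0.0852
grasp_force: 0.0
time: 30.28
ee_pos: [0.3682, 0.2347, 0.2195]
tcp_rot: [180.0, 0.0, -179.8]
wrist_force: [0.7, 0.5, 1.3]
opening: 0.0857
grasp_force: 0.0
[0.37045848 0.23717573 0.076     ]
```

View pics/p8.png

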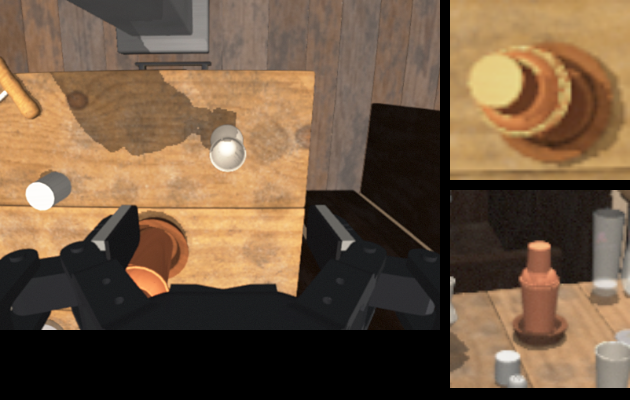

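The shaker is fully assembled and upright. The jigger's rim is at about (290,195) in the full wrist image.

```bash
python3 - <<'E'
from h import *
w=pickle.load(open("w6.pkl","rb")); print(plane(w,(290,195),.076))
E
python3 -m handwheel '{"gripper":[1,1,1,1],"slide":[[0,5,15],[0,0,25],[0,0,25],[0,0,0]],"yaw":[0,0,0,0]}'
```

```text
[0.36967354 0.23964461 0.076     ]
time: 30.77
ee_pos: [0.3686, 0.237, 0.1497]
tcp_rot: [-179.8, -0.3, 179.9]
wrist_force: [-1.0, -0.0, -0.1]
opening: 0.0853
grasp_force: 0.0
```

```bash
python3 -m handwheel '{"gripper":[1,1,1,1,1,1,1,1],"slide":[[-1,4,10],[0,0,25],[0,0,30],[0,0,25],[0,0,20],[0,0,8],[0,0,0],[0,0,0]],"yaw":[0,0,0,0,0,0,0,0]}' && python3 -m handwheel '{"gripper":[-0.3,-0.3,-0.3,-0.3,-0.3,-0.3,-0.3,-0.3],"slide":[[0,0,0],[0,0,0],[0,0,0],[0,0,0],[0,0,0],[0,0,0],[0,0,0],[0,0,0]],"yaw":[0,0,0,0,0,0,0,0]}' 40
```

```text
time: 31.43
ee_pos: [0.3711, 0.2429, 0.0375]
tcp_rot: [180.0, 0.1, 180.0]
wrist_force: [0.0, 0.2, 0.4]
opening: 0.0855
grasp_force: 0.0
time: 32.1
ee_pos: [0.3708, 0.2428, 0.0372]
tcp_rot: [180.0, 0.1, -180.0]
wrist_force: [-0.3, -1.9, 6.7]
opening: 0.0389
grasp_force: 39.6
```

```bash
python3 -m handwheel '{"gripper":[-0.5,-0.5,-0.5,-0.5,-0.5,-0.5,-0.5],"slide":[[0,0,-10],[0,0,-25],[0,0,-30],[0,0,-30],[0,0,-25],[0,0,-5],[0,0,0]],"yaw":[0,0,0,0,0,0,0]}' && python3 -m handwheel '{"gripper":[-0.5,-0.5,-0.5,-0.5,-0.5,-0.5,-0.5,-0.5],"slide":[[0,-24,0],[0,-32,0],[0,-32,0],[0,-32,0],[0,-32,0],[0,-32,0],[-5,-32,0],[-10,-32,0]],"yaw":[0,0,0,0,0,0,0,0]}' && python3 -m handwheel '{"gripper":[-0.5,-0.5,-0.5,-0.5,-0.5,-0.5,-0.5,-0.5],"slide":[[-16,-32,0],[-18,-32,0],[-18,-32,0],[-18,-32,0],[-18,-32,0],[-18,-32,0],[-16,-30,0],[-10,-20,0]],"yaw":[0,0,0,0,0,0,0,0]}' && python3 -m handwheel '{"gripper":[-0.5,-0.5,-0.5,-0.5],"slide":[[0,-10,0],[0,-5,0],[0,0,0],[0,0,0]],"yaw":[0,0,0,0]}'
python3 - <<'E'
from workcell import camera
from h import *
for n in ["wrist","top"]:
    c=camera(n);pickle.dump(c,open(n[0]+"7.pkl","wb"))
    if n=="wrist": cv2.imwrite("pics/p9.png",c["img"][:,:,::-1])
E
```

```text
time: 32.68
ee_pos: [0.3711, 0.2431, 0.1634]
tcp_rot: [179.9, 0.2, -180.0]
wrist_force: [0.8, 0.4, -1.5]
opening: 0.0391
grasp_force: 39.8
time: 33.35
ee_pos: [0.3841, -0.0068, 0.1601]
tcp_rot: [180.0, -0.1, -180.0]
wrist_force: [0.7, 0.2, -1.6]
opening: 0.0393
grasp_force: 39.8
time: 34.02
ee_pos: [0.5177, -0.2498, 0.1587]
tcp_rot: [179.9, -0.1, 179.9]
wrist_force: [1.0, 0.7, -0.6]
opening: 0.0391
grasp_force: 39.8
time: 34.35
ee_pos: [0.5168, -0.2616, 0.1609]
tcp_rot: [180.0, -0.1, -180.0]
wrist_force: [0.3, 0.6, -0.5]
opening: 0.0389
grasp_force: 39.8
```

View pics/p9.png

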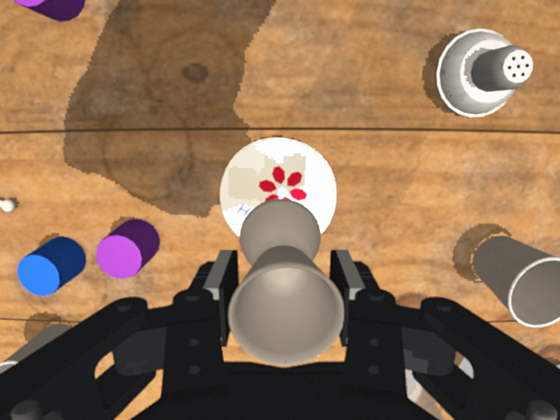

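Run:
```python
from h import *
w=pickle.load(open("w7.pkl","rb")); print(plane(w,(278,194.5),.015))
for z in (.1992,.1237): print(proj(w,[.5168,-.2616,z]), plane(w,(286,312),.1992), plane(w,(280,238),.1237))
```

```text
[ 0.5182832  -0.26641851  0.015     ]
[[284.27986086 315.43088692]] [ 0.51551116 -0.26103459  0.1992    ] [ 0.51695677 -0.26372824  0.1237    ]
[[284.00711258 237.72124946]] [ 0.51551116 -0.26103459  0.1992    ] [ 0.51695677 -0.26372824  0.1237    ]
```

```bash
python3 -m handwheel '{"gripper":[-0.5,-0.5,-0.5,-0.5,-0.5,-0.5,-0.5],"slide":[[-1,-2,15],[0,0,25],[0,0,25],[0,0,20],[0,0,12],[0,0,3],[0,0,0]],"yaw":[0,0,0,0,0,0,0]}' && python3 -m handwheel '{"gripper":[-0.5,-0.5,-0.5,-0.5,-0.5,-0.5],"slide":[[0,0,2],[0,0,2],[0,0,1],[0,0,1],[0,0,1],[0,0,0]],"yaw":[0,0,0,0,0,0]}'
```

```text
time: 35.03
ee_pos: [0.5182, -0.2637, 0.0612]
tcp_rot: [180.0, -0.0, -180.0]
wrist_force: [-0.8, -0.1, -0.8]
opening: 0.0389
grasp_force: 39.8
time: 35.53
ee_pos: [0.5185, -0.2644, 0.0543]
tcp_rot: [-180.0, 0.0, -180.0]
wrist_force: [0.6, 0.1, -0.5]
opening: 0.0393
grasp_force: 39.8
```

```bash
python3 -m handwheel '{"gripper":[-0.5,-0.5,-0.5,-0.5],"slide":[[0,0,1],[0,0,1],[0,0,1],[0,0,0]],"yaw":[0,0,0,0]}'
```

```text
time: 35.87
ee_pos: [0.5188, -0.2646, 0.0523]
tcp_rot: [-180.0, 0.1, -180.0]
wrist_force: [-0.8, 1.4, 6.6]
opening: 0.0389
grasp_force: 39.2
```

Contact is at the predicted height. I'll release, retreat and check.

```bash
python3 -m handwheel '{"gripper":[-0.2,0.2,0.6,1,1,1,1,1],"slide":[[0,0,0],[0,0,0],[0,0,0],[0,0,0],[0,0,-15],[0,0,-30],[0,0,-40],[0,0,-40]],"yaw":[0,0,0,0,0,0,0,0]}' && python3 -m handwheel '{"gripper":[1,1,1,1,1,1],"slide":[[25,20,0],[30,30,0],[30,30,0],[30,30,0],[20,20,0],[0,0,0]],"yaw":[0,0,0,0,0,0]}'
python3 - <<'E'
from workcell import camera
from h import *
s=camera("side");t=camera("top")
A=cv2.resize(t["img"][120:285,100:480],(650,282)); B=cv2.resize(s["img"][120:345,180:470],(400,310))
o=np.zeros((592,650,3),np.uint8);o[:282]=A;o[282:,:400]=B
C=cv2.resize(t["img"][170:230,310:370],(240,240));o[290:530,405:645]=C
cv2.imwrite("pics/p10.png",o[:,:,::-1])
E
```

```text
time: 36.53
ee_pos: [0.5177, -0.264, 0.1768]
tcp_rot: [179.9, -0.1, -180.0]
wrist_force: [0.5, -1.0, 0.5]
opening: 0.085
grasp_force: 0.0
time: 37.03
ee_pos: [0.3821, -0.1335, 0.177]
tcp_rot: [180.0, 0.0, -179.9]
wrist_force: [-0.5, -0.6, 0.4]
opening: 0.0852
grasp_force: 0.0
```

View pics/p10.png

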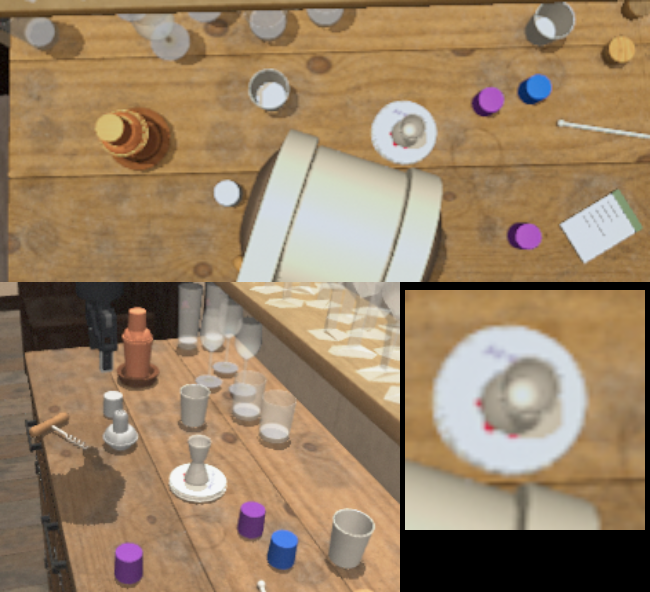

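The shaker stands assembled and upright at (137,350), and the jigger stands in the middle of the coasters at (198,462). The steel parts and cups have not moved.

```bash
python3 -c "
from workcell import ticket; print(ticket.job_done())"
```

```text
the job is handed in; nothing more can be done
None
```

The copper shaker is assembled upright in its stand (tin, strainer, cap), the jigger stands in the middle of the coasters, everything is released, and the job was handed in at about 37 s.

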